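# Fetch a bolt from under a low wire rack with a reacher

### The arm

A 6-joint arm with a two-finger parallel gripper is mounted at the origin on a cart in front of the work surface, level with it; the furniture and walls round the work are solid. World frame = base frame: x ahead of the robot, y to its left, z up, the work surface at z = 0. Lengths are in mm, angles in degrees, forces in N, time in s.
With the tool pointing down it reaches from about 350 to 875 mm from the base axis. Payload 15.5 kg.
Tool frame: the origin (TCP) lies on the front face of the gripper's body, between the roots of the fingers; the fingertips stand 73 mm ahead of it and the grasp point (between the pads) lies 54 mm ahead of it; z points along the fingers, y is the direction in which the jaws open and shut (so a half turn about z gives the same grasp; the last joint's range is limited). The gripper opens to 85 mm and grips with 20 to 120 N. Pads are 22 mm wide; open, the fingers measure 114 mm over their backs; the gripper's body (76 mm by 85 mm) begins 54 mm behind the grasp point. The pads swing forward as they close: fully open they stand 13 mm farther back than shut.
Start: joints at [64.544, 28.281, 77.091, -0, 74.628, -5.472], TCP at [213.602, 587.368, 303.877] pointing down, gripper open.
Joint ranges: [-166.48, 166.48], [-47.26, 123.95], [12.59, 153.08], [-70.14, 250.14], [6.76, 159.57], [-176.63, 176.63]. Speed limits (degrees/s): [108.29, 108.29, 147.25, 172.46, 172.46, 172.46].

### API

Orientations are given as a 3x3 rotation matrix whose columns are the frame's x, y, z axes.
In Python, from cell import robot gives the robot as it stands.
- The arm moves only by the tool drive_tool, never from a script. Its argument "moves" is a list of rows, each a list of 4 numbers: the shift along the tool's x, y, z in cm, then the turn about the tool's z in rad. A call has 1 to 10 rows; each row is the pose to reach, as a shift and turn from the pose measured when the call began, along the tool's axes at that moment; what a row does not reach only later rows make up. A row lasts 1/10 s, in which the tool goes at most 50 mm and 8.59 degrees, less where a joint would pass 70% of its speed; a pose out of reach is approached as far as the arm can. A call with a gripper value outside its range is refused whole. "gripper" is the opening in per cent of the stroke, from 0 (shut) to 100 (fully open), set as the call begins (left out, the last holds). The fingers move at their own pace and stop on an object; "squeeze" is the grip in N (left out, the last holds). Time passes only in rows, so rows that repeat a pose let the fingers close. It gives the time, the measured TCP pose, the force and the opening at its end, in the units of the state.
- robot.observe(): the state, without advancing time (a new reading comes with each control period).
- robot.grab_frame(name): name is "side" or "top" or "wrist"; returns a dict with "color" (420x560x3 uint8, red, green, blue), "mtx" (3x3 intrinsics, pixels), "pose" (4x4, takes a point from camera to world coordinates); the wrist camera has in their place "T_tool_cam" (4x4, takes a point from camera to tool coordinates, whose origin is the TCP and whose axes are the flange's). Camera axes: x right, y down, z forward; pixel columns grow to the right and rows downward; lengths in mm; the calibration is good to about 2 mm. A picture is of the moment at which its call begins: read the wrist's pose just before it. There is no depth.
- robot.sign_off(): hands the job in, once; it reports no verdict.
The state is a dict: "time": time; "q": joint angles; "dq": joint speeds; "joint_efforts": joint torques, N m; "ee_pos": TCP position; "tcp_rot": TCP orientation; "wrist_force": force on the tool from outside, world axes, zero at the start; "torque": the same for the moment, N m; "width": finger opening in mm.
Only numpy, scipy, OpenCV 4.12 (cv2) and the standard library are available. Lean on these libraries where they do the work, as an engineer would, in place of code of your own. Each camera call takes 0.05 s, during which the arm holds its last target.

### The job

A hex bolt has rolled under the low wire rack on the bench. Take the reacher by its handle, slide its open jaws under the rack around the bolt, squeeze the trigger so that the jaws grip it, draw the bolt out with the jaws still gripping until it lies well clear in front of the rack, then let go of the trigger and the reacher. Leave the marker pen under the rack where it is.

Things in the scene. Friction and masses are not known exactly. Their poses are not given: they have to be found in the camera images.
- reacher: Pick-up tool lying on the bench, 0.25 kg. Origin: bench level under the middle of the handle; x along the 13 mm tube to the jaws, y to the trigger. Handle: two upright plates 60 long, black fixed grip (outer face y=-28 mm, 62 high) and blue trigger (y=+28, 14 to 60 high): 56 wide, 40 squeezed. 12 mm high base between them. Pressed evenly, the reacher shifts up to 7 mm to its +y.
- reacher_jaws (a point): Point midway between the reacher's two jaw pads, 248 mm along x from the reacher's origin, 14 mm above the bench; axes as the reacher's. Pads black with blue backs, 40 long, 3 to 25 mm high. Open, the pads are 76 mm apart, 90 mm wide over all, tips 22 mm ahead of this point; shut, 6 mm apart. Grey head 40 wide, 26 high, ends 58 mm behind this point.
- trigger (a joint): Travel of the trigger towards the grip, m: 0 free, jaws open; 0.016 squeezed, jaws shut (4.3 mm of jaw opening per mm); stops at 0.010 to 0.014 with the bolt gripped. Spring 5 to 9 N, opens the jaws when let go. With fingers set about 52 mm apart on grip and trigger, the spring holds the reacher with jaws about 60 mm open, enough to slide it on the bench; close further to shut the jaws.
- hex_bolt: Grey steel hex bolt, 62 long (its y axis), 22 wide at the head, 12 at the shank, 19 high, about 0.07 kg, lying on the bench under the rack, roughly along the rack's depth. Origin: centre of its underside.
- rack: White wire rack, fixed to the bench: 200 deep (its x) by 260 wide (its y), wire top 50 to 60 mm above the bench on four thin legs at the corners, open in front, one low wire across the back. Origin: centre of its footprint on the bench; its +x points from the open front to the back, so the front edge is at x = -0.100.
- marker_pen: White felt marker with a blue cap, 135 long (its y axis), 16 wide and 16 high, lying under the rack beside the bolt, about 84 mm from it sideways. Origin: centre of its underside.

How it is judged (in metres and radians):
On the way, in this order (a step that is already met when the one before it is completed fails the run):
1. the jaws grip the bolt under the rack: trigger squeezed by more than 6 mm, reacher pressing on the bolt with more than 1.5 N, bolt's centre still at least 10 mm behind the rack's front edge (value of joint trigger above 0.006 m and contact force between reacher and hex_bolt above 1.5 N and x of hex_bolt in the frame of rack above -0.09 m), for 0.2 s.
2. the bolt comes out gripped: trigger still squeezed, reacher pressing on the bolt with more than 1.5 N, bolt's centre more than 20 mm in front of the rack's front edge (value of joint trigger above 0.006 m and contact force between reacher and hex_bolt above 1.5 N and x of hex_bolt in the frame of rack below -0.12 m), for 0.2 s.
At the end, for the whole second after the job is handed in: The bolt lies at rest on the bench with its centre more than 40 mm in front of the rack's front edge; the trigger is let go (less than 3 mm in) and the reacher lies at rest on the bench (x of hex_bolt in the frame of rack below -0.14 m and height (world z) of hex_bolt between -0.02 and 0.02 m and linear speed of each of hex_bolt, reacher below 0.02 m/s and value of joint trigger below 0.003 m and height (world z) of reacher between -0.02 and 0.03 m); the robot touches nothing.
It fails at once if the marker pen is moved by more than 20 mm (distance of marker_pen from where it was at the start of the episode above 0.02 m).
It also fails if it takes over 42 s, if anything falls off the work surface, if the arm or the gripper's body presses on something with over 40 N, if the wrist force passes 120 N, or if a joint passes its speed limit or range.

## Working session

There is one attempt and no reset: what is moved stays moved. The work goes in short steps, Python scripts to look and compute and a tool call to move; the robot and the scene stay as the last step left them, time stands still between calls to the robot, and variables do not carry over. Pictures are saved under pics/ and viewed, and the job is handed in when it is done.

Besides the shell and the picture viewer there is one more tool, called after ">>>" as name(argument=value, ...), one argument or row to a line, values as JSON. drive_tool: Moves the arm, as the interface text tells. Its arguments: {"type":"object","properties":{"moves":{"type":"array","items":{"type":"array","items":{"type":"number"}}},"gripper":{"type":"number"},"squeeze":{"type":"number"}},"required":["moves"]}

```bash
mkdir -p pics; ls
cat > h.py <<'E'
import numpy as np, cv2, json
from cell import robot
def grab(name,fn):
    s=robot.observe(); f=robot.grab_frame(name)
    cv2.imwrite('pics/'+fn+'.png',cv2.cvtColor(f['color'],cv2.COLOR_RGB2BGR))
    if name=='wrist':
        T=np.eye(4);T[:3,:3]=s['tcp_rot'];T[:3,3]=s['ee_pos'];P=T@np.array(f['T_tool_cam'])
    else: P=np.array(f['pose'])
    K=np.array(f['mtx']); np.savez('pics/'+fn+'.npz',K=K,P=P,c=f['color'])
    return f['color'],K,P
def load(fn):
    d=np.load('pics/'+fn+'.npz'); return d['c'],d['K'],d['P']
def ray(K,P,u,v,z):
    d=P[:3,:3]@np.linalg.solve(K,[u,v,1.]); o=P[:3,3]; return o+d*(z-o[2])/d[2]
def proj(K,P,X):
    p=np.linalg.inv(P)@np.append(X,1); q=K@p[:3]; return q[:2]/q[2]
E
python3 - <<'E'
from h import *
print(robot.observe())
for n in('side','top','wrist'):
    c,K,P=grab(n,n+'0'); print(n,K.round(1).tolist(),P.round(2).tolist())
E
```

```text
pics
{'time': 0.0, 'q': array([ 6.45444316e+01,  2.83139634e+01,  7.71286008e+01,  1.52062491e-03,
        7.46291683e+01, -5.47158507e+00]), 'dq': array([ 0.04387211, -0.02263908,  0.04490937, -0.05835627,  0.00086693,
       -0.05166887]), 'joint_efforts': array([ 1.06092728e-03, -8.82169962e+01, -3.83870208e+01, -2.83292408e-06,
        1.00912168e-02,  2.10550604e-05]), 'ee_pos': array([213.46390602, 587.1122206 , 303.30150762]), 'tcp_rot': array([[-9.39785743e-01,  3.41763723e-01, -5.61216545e-04],
       [ 3.41764153e-01,  9.39785087e-01, -1.11942779e-03],
       [ 1.44843132e-04, -1.24382597e-03, -9.99999216e-01]]), 'wrist_force': array([-0.46309771, -0.48983834,  0.09664435]), 'torque': array([ 0.05250333, -0.02955885,  0.02966981]), 'width': 85.69797231370855}
side [[430.4, 0.0, 276.4], [0.0, 430.4, 203.7], [0.0, 0.0, 1.0]] [[-1.0, -0.04, 0.07, 446.26], [-0.08, 0.61, -0.79, 840.33], [-0.01, -0.79, -0.61, 585.88], [0.0, 0.0, 0.0, 1.0]]
top [[543.6, 0.0, 282.0], [0.0, 543.6, 215.1], [0.0, 0.0, 1.0]] [[0.01, -1.0, 0.07, 391.84], [-1.0, -0.02, -0.03, 125.63], [0.03, -0.07, -1.0, 1309.86], [0.0, 0.0, 0.0, 1.0]]
wrist [[326.5, 0.0, 278.9], [0.0, 326.5, 204.5], [0.0, 0.0, 1.0]] [[0.34, 0.89, 0.31, 133.97], [0.94, -0.32, -0.11, 617.02], [-0.0, 0.33, -0.94, 373.54], [0.0, 0.0, 0.0, 1.0]]
```

View pics/top0.png

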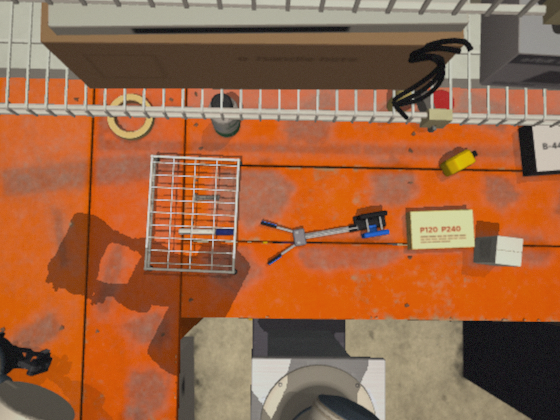

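View pics/side0.png

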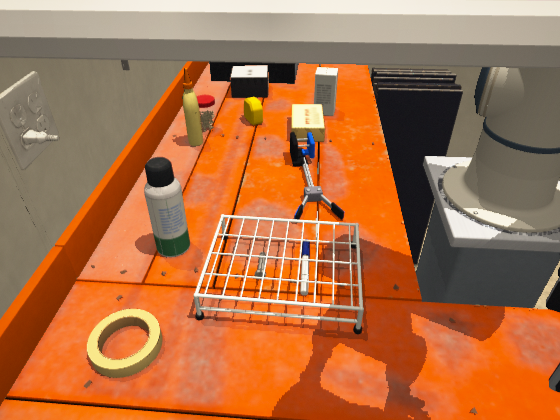

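View pics/wrist0.png

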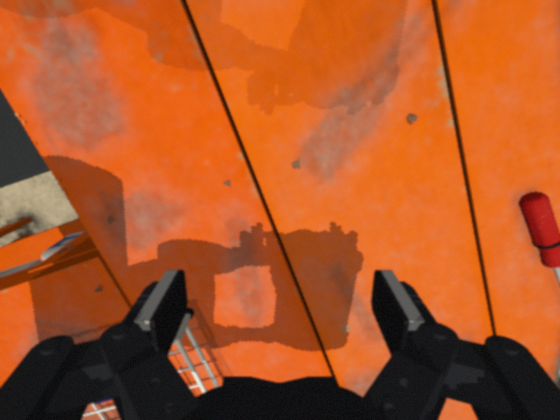

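The top view shows the rack at about (193,213), with its open front facing right (world -y). The bolt is near (207,198), the pen near (207,232), and the reacher's jaws near (283,240) with its handle near (372,225). I'll zoom in.

Run:
```python
from h import *
c,K,P=load('top0')
a=cv2.cvtColor(c,cv2.COLOR_RGB2BGR)
cv2.imwrite('pics/t_a.png',cv2.resize(a[145:285,140:250],None,fx=5,fy=4.2,interpolation=cv2.INTER_CUBIC)[:600])
cv2.imwrite('pics/t_b.png',cv2.resize(a[195:275,250:410],None,fx=5,fy=5,interpolation=cv2.INTER_CUBIC))
c,K,P=load('side0')
a=cv2.cvtColor(c,cv2.COLOR_RGB2BGR)
cv2.imwrite('pics/s_a.png',cv2.resize(a[120:340,185:375],None,fx=2.7,fy=2.7,interpolation=cv2.INTER_CUBIC))
```

```text
(no output)
```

View pics/t_a.png

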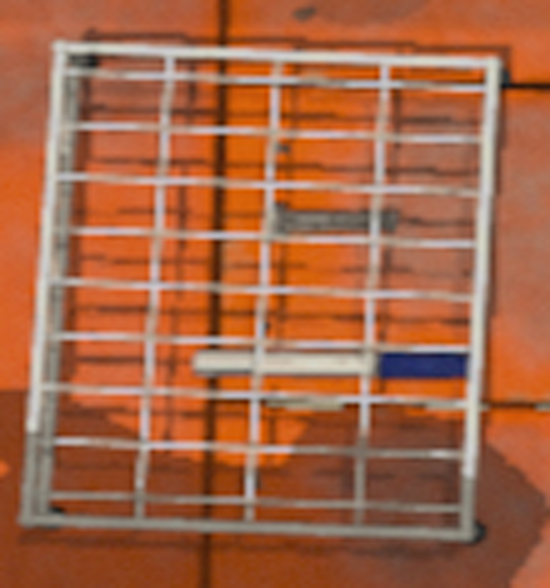

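View pics/t_b.png

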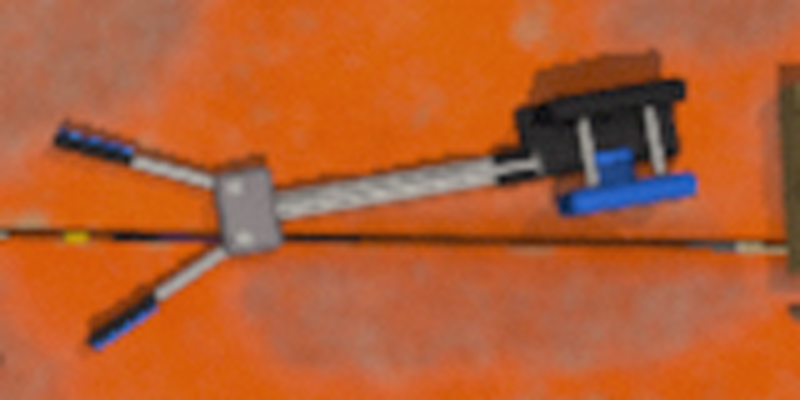

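View pics/s_a.png

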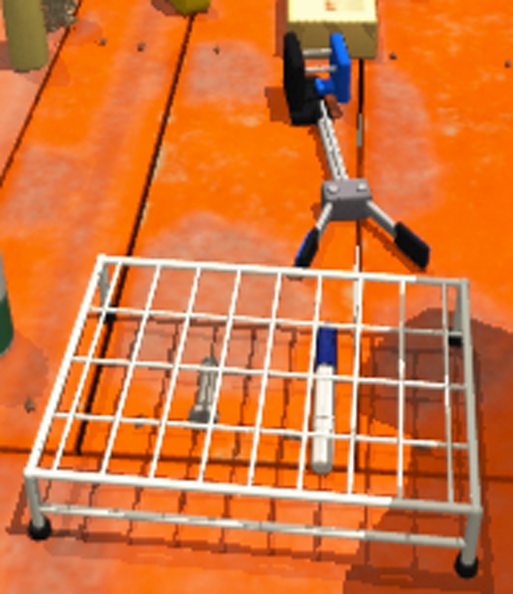

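```bash
cat > m.py <<'E'
from h import *
c,K,P=load('top0')
A=lambda x,y,z:ray(K,P,140+x/5-.4,145+y/4.2-.4,z)
B=lambda x,y,z:ray(K,P,250+x/5-.4,195+y/5-.4,z)
pr=lambda n,*p:print(n,*[q.round(0)[:2] for q in p])
pr('rack',*[A(*k,58) for k in((60,45),(497,62),(470,535),(22,520))])
b=[A(273,219,9),A(396,221,9)];pr('bolt',*b,sum(b)/2,np.linalg.norm(b[0]-b[1]))
b=[A(193,363,8),A(468,366,8)];pr('pen',*b,sum(b)/2,np.linalg.norm(b[0]-b[1]))
pr('head',*[B(*k,26) for k in((217,180),(268,168),(283,240),(232,255))])
pr('headc',B(249,211,26))
pr('tips',B(62,135,14),B(95,343,14))
pr('trig top',B(563,208,60),B(695,184,60))
pr('grip top',B(530,106,62),B(685,88,62))
E
python3 m.py
```

```text
rack [619. 397.] [614. 194.] [353. 202.] [359. 405.]Traceback (most recent call last):
  File "m.py", line 7, in <module>
    b=[A(273,219,9),A(396,221,9)];pr('bolt',*b,sum(b)/2,np.linalg.norm(b[0]-b[1]))
                                  ~~^^^^^^^^^^^^^^^^^^^^^^^^^^^^^^^^^^^^^^^^^^^^^^
  File "m.py", line 5, in <lambda>
    pr=lambda n,*p:print(n,*[q.round(0)[:2] for q in p])
                             ~~~~~~~~~~^^^^
IndexError: invalid index to scalar variable.
```

```bash
sed -i 's/q.round(0)\[:2\]/np.round(np.atleast_1d(q),0)[:2]/' m.py; python3 m.py
```

```text
rack [619. 397.] [614. 194.] [353. 202.] [359. 405.]
bolt [530. 302.] [530. 244.] [530. 273.] [59.]
pen [447. 338.] [447. 208.] [447. 273.] [131.]
head [452.  65.] [458.  41.] [424.  34.] [416.  58.]
headc [437.  50.]
tips [472. 139.] [374. 122.]
trig top [440. -93.] [ 452. -154.]
grip top [486. -77.] [ 496. -149.]
```

The measured sizes agree with the ones given: rack 261x203, bolt about 60 long, pen about 131 long, and bolt to pen 83 apart. The reacher's x axis is about 10.5° off world +y, with its origin near (470,-121). Next I'll work out the move to hover over the handle.

```bash
cat >> h.py <<'E'
def rel(target,yaw_y):  # target world TCP mm; yaw_y: world angle (deg) of tool y
    s=robot.observe(); R=np.array(s['tcp_rot']); d=R.T@(np.array(target)-s['ee_pos'])/10
    cur=np.degrees(np.arctan2(R[1,1],R[0,1])); t=(yaw_y-cur+180)%360-180
    print('t',round(s['time'],2),'pos',np.round(s['ee_pos'],1),'yaw',round(cur,2),'w',round(s['width'],1),'F',np.round(s['wrist_force'],1),'-> shift cm',d.round(2),'turn rad',round(-np.radians(t),4))
E
python3 -c "
from h import *
rel([469,-121,230],10.5)"
```

```text
t 0.15 pos [213.5 587.2 303.5] yaw 70.01 w 85.4 F [ 0.3  0.4 -0. ] -> shift cm [-48.21 -57.82   7.39] turn rad 1.0387
```

>>> drive_tool(
  moves=[
    [-2.8,-3.4,0.4,0.06],
    [-5.6,-6.8,0.8,0.12],
    [-8.4,-10.2,1.2,0.18],
    [-11.3,-13.6,1.6,0.24],
    [-14.1,-17,2,0.3],
    [-17,-20.4,2.5,0.37],
    [-19.8,-23.8,3,0.43],
    [-22.7,-27.2,3.4,0.49],
    [-25.5,-30.6,3.9,0.55],
    [-28.3,-34,4.3,0.61],
  ],
  gripper=100,
  squeeze=40,
)

```text
time: 1.15
ee_pos: [363.4, 169.2, 260.6]
tcp_rot: [[-0.573, 0.82, -0.0], [0.82, 0.573, -0.001], [-0.001, -0.001, -1.0]]
wrist_force: [1.2, 0.2, 0.3]
width: 85.4
```

```bash
python3 -c "
from h import *
rel([469,-121,230],10.5)"
```

```text
t 1.15 pos [363.4 169.2 260.6] yaw 34.94 w 85.4 F [1.2 0.2 0.3] -> shift cm [-29.84  -7.96   3.08] turn rad 0.4265
```

>>> drive_tool(
  moves=[
    [-4.2,-1.1,0.4,0.06],
    [-8.5,-2.2,0.8,0.12],
    [-12.8,-3.4,1.2,0.18],
    [-17,-4.5,1.7,0.24],
    [-21.3,-5.7,2.2,0.3],
    [-25.6,-6.8,2.6,0.36],
    [-29.84,-7.96,3.08,0.4265],
    [-29.84,-7.96,3.08,0.4265],
  ],
)

```text
time: 1.95
ee_pos: [470.9, -125.4, 229.5]
tcp_rot: [[-0.176, 0.984, 0.001], [0.984, 0.176, -0.002], [-0.002, 0.001, -1.0]]
wrist_force: [0.7, 0.5, -0.0]
width: 85.4
```

```bash
python3 -c "
from h import *
rel([469,-121,230],10.5)
c,K,P=grab('wrist','w1')
print(P.round(2))
grab('top','top1')"
```

```text
t 1.95 pos [ 470.9 -125.4  229.5] yaw 10.16 w 85.4 F [ 0.7  0.5 -0. ] -> shift cm [ 0.46 -0.11 -0.05] turn rad -0.006
[[ 9.8000e-01  1.7000e-01  6.0000e-02  4.5576e+02]
 [ 1.8000e-01 -9.3000e-01 -3.3000e-01 -4.1080e+01]
 [-0.0000e+00  3.3000e-01 -9.4000e-01  2.9950e+02]
 [ 0.0000e+00  0.0000e+00  0.0000e+00  1.0000e+00]]
```

View pics/w1.png

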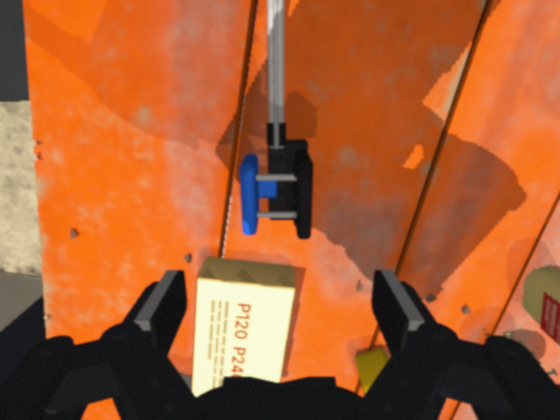

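The wrist view shows the handle with its trigger at (248,195) and its grip at (304,195), between the fingers, and the tube running straight up the image. The box sits behind the handle. I'll convert those pixels to positions.

Run:
```python
from h import *
c,K,P=load('w1')
a=cv2.cvtColor(c,cv2.COLOR_RGB2BGR)
cv2.imwrite('pics/w1c.png',cv2.resize(a[100:300,180:380],None,fx=3,fy=3,interpolation=cv2.INTER_CUBIC))
hsv=cv2.cvtColor(c,cv2.COLOR_RGB2HSV)
m=cv2.inRange(hsv,(100,120,60),(130,255,255)); n,l,st,ce=cv2.connectedComponentsWithStats(m)
for i in range(1,n):
    if st[i,4]>60: print(st[i],ce[i])
t0=ray(K,P,276.5,5,14);t1=ray(K,P,276.5,120,14);print(t0,t1,np.degrees(np.arctan2(-(t0-t1)[0],(t0-t1)[1])))
c,K,P=load('top1'); a=cv2.cvtColor(c,cv2.COLOR_RGB2BGR)
cv2.imwrite('pics/t1c.png',cv2.resize(a[150:300,230:430],None,fx=4,fy=4,interpolation=cv2.INTER_CUBIC))
```

```text
[ 240  155   38   79 1480] [253.34527027 192.31081081]
[443.15442406  18.92960719  14.        ] [457.97817101 -65.02843518  14.        ] 10.013024018451373
```

View pics/w1c.png

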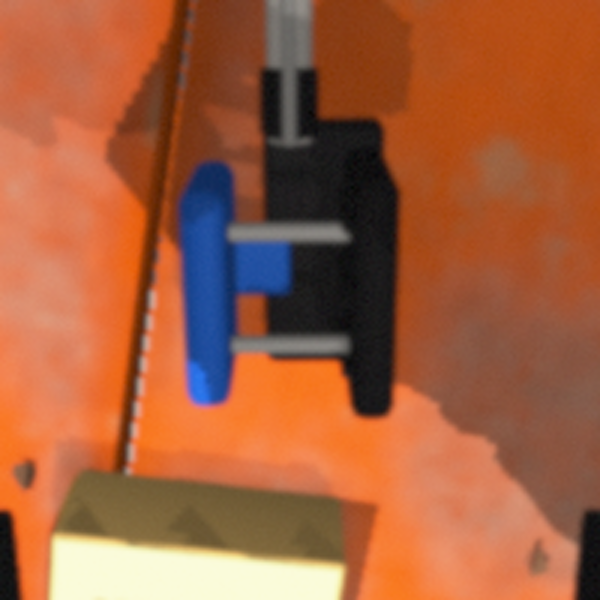

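Run:
```python
from h import *
c,K,P=load('w1')
W=lambda x,y,z:ray(K,P,180+x/3-.3,100+y/3-.3,z).round(1)
print('trig outer',W(183,205,60),W(187,390,60),'back',W(208,403,60),'front?',W(208,165,60),W(208,195,60),W(208,165,14))
print('grip outer',W(397,200,62),W(392,390,62),'back',W(370,414,62),'front?',W(365,190,62),W(365,150,62))
```

```text
trig outer [ 437.3 -100.3   60. ] [ 445.3 -149.9   60. ] back [ 451.4 -152.6   60. ] front? [442.  -89.2  60. ] [443.1 -96.7  60. ] [439.4 -98.5  14. ]
grip outer [489.3 -89.2  62. ] [ 498.7 -139.4   62. ] back [ 494.4 -147.3   62. ] front? [481.  -88.1  62. ] [479.1 -78.5  62. ]
```

View pics/t1c.png

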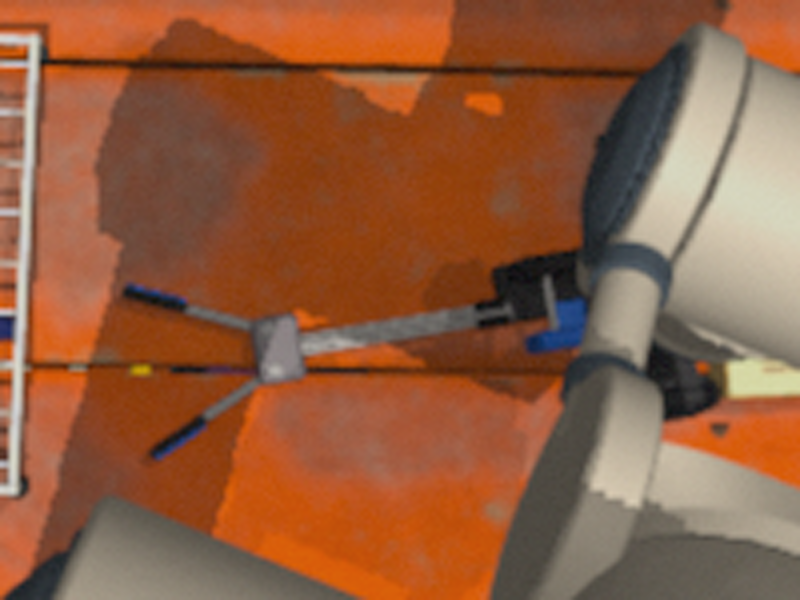

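```bash
python3 -c "
from h import *
rel([468,-121,87],10.2)
c,K,P=load('w1')
print(ray(K,P,180+200/3,100+478/3,0),ray(K,P,180+200/3,100+542/3,40))"
```

```text
t 2.05 pos [ 468.9 -121.7  229.6] yaw 10.41 w 85.3 F [-0.1  0.2  0. ] -> shift cm [ 0.08 -0.06 14.26] turn rad 0.0037
[ 452.06681009 -209.28007909    0.        ] [ 455.7340043  -208.62197366   40.        ]
```

>>> drive_tool(
  moves=[
    [0,0,3,0],
    [0.1,-0.05,6,0],
    [0.1,-0.05,9,0],
    [0.1,-0.05,12,0],
    [0.1,-0.05,14.3,0],
    [0.1,-0.05,14.3,0],
    [0.1,-0.05,14.3,0],
  ],
)

```text
time: 2.75
ee_pos: [467.8, -120.0, 87.1]
tcp_rot: [[-0.182, 0.983, -0.002], [0.983, 0.182, 0.0], [0.0, -0.002, -1.0]]
wrist_force: [0.4, 0.2, 0.2]
width: 85.4
```

```bash
python3 -c "
from h import *
rel([468,-121,87],10.2)
c,K,P=grab('wrist','w2')
"
```

```text
t 2.75 pos [ 467.8 -120.    87.1] yaw 10.48 w 85.4 F [0.4 0.2 0.2] -> shift cm [-0.1  -0.    0.01] turn rad 0.0049
```

View pics/w2.png

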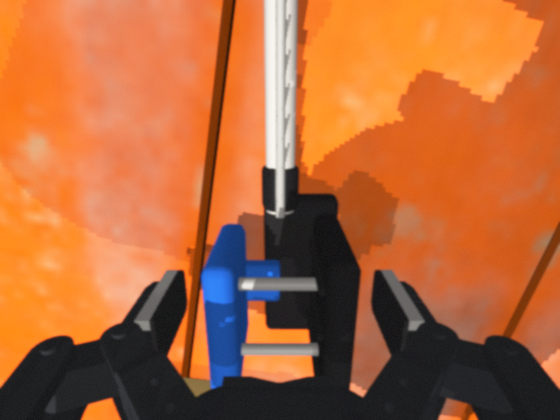

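The handle sits centred between the fingers: trigger at (225,300), grip at (335,300), fingers at (185,300) and (373,300). I'll close to about 52 mm.

>>> drive_tool(
  moves=[
    [0,0,0,0],
    [0,0,0,0],
    [0,0,0,0],
    [0,0,0,0],
    [0,0,0,0],
    [0,0,0,0],
    [0,0,0,0],
    [0,0,0,0],
  ],
  gripper=61,
)

```text
time: 3.6
ee_pos: [469.4, -120.5, 88.8]
tcp_rot: [[-0.181, 0.983, 0.003], [0.983, 0.181, -0.001], [-0.002, 0.002, -1.0]]
wrist_force: [3.7, 4.5, 12.4]
width: 52.4
```

```bash
python3 -c "
from h import *
rel([468,-121,87],10.2)
c,K,P=grab('wrist','w3');grab('top','top3');c,K,P=load('top3'); a=cv2.cvtColor(c,cv2.COLOR_RGB2BGR)
cv2.imwrite('pics/t3c.png',cv2.resize(a[150:300,140:340],None,fx=4,fy=4,interpolation=cv2.INTER_CUBIC))
"
```

```text
t 3.6 pos [ 469.4 -120.5   88.8] yaw 10.45 w 52.4 F [ 3.7  4.5 12.4] -> shift cm [-0.02 -0.15  0.18] turn rad 0.0044
```

View pics/w3.png

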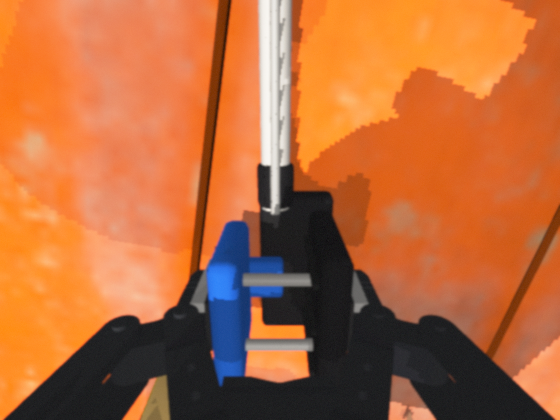

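View pics/t3c.png

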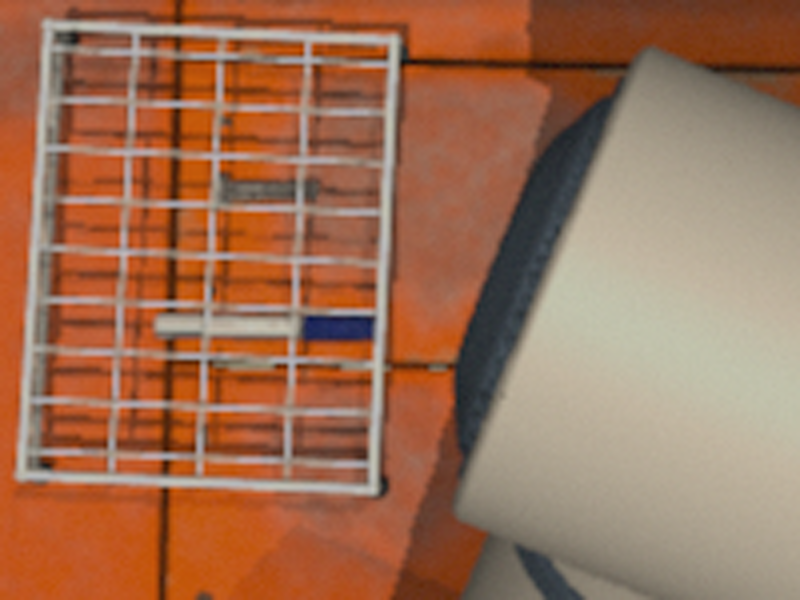

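Gripped: width 52.4, and the handle is snug between the fingers. Next I'll turn the reacher in line with the bolt and slide it to a staging spot in front of the rack.

```bash
python3 -c "
from h import *
rel([535,-98,89],0)"
```

```text
t 3.7 pos [ 469.4 -120.5   88.8] yaw 10.45 w 52.6 F [ 3.6  4.2 11.6] -> shift cm [ 1.02  6.86 -0.01] turn rad 0.1825
```

>>> drive_tool(
  moves=[
    [0.1,0.7,0,0.02],
    [0.2,1.4,0,0.04],
    [0.3,2.1,0,0.06],
    [0.4,2.8,0,0.08],
    [0.5,3.5,0,0.1],
    [0.6,4.2,0,0.12],
    [0.7,4.9,0,0.14],
    [0.8,5.6,0,0.16],
    [0.9,6.3,0,0.175],
    [1,6.86,0,0.1825],
  ],
)

```text
time: 4.7
ee_pos: [535.8, -98.0, 88.9]
tcp_rot: [[0.001, 1.0, 0.003], [1.0, -0.001, -0.001], [-0.001, 0.003, -1.0]]
wrist_force: [-1.0, -0.1, 0.0]
width: 52.2
```

```bash
python3 -c "
from h import *
rel([535,-98,89],0)
c,K,P=grab('wrist','w4');grab('top','top4');grab('side','side4');c,K,P=load('top4'); a=cv2.cvtColor(c,cv2.COLOR_RGB2BGR)
cv2.imwrite('pics/t4c.png',cv2.resize(a[140:290,140:340],None,fx=4,fy=4,interpolation=cv2.INTER_CUBIC))
"
```

```text
t 4.7 pos [535.8 -98.   88.9] yaw -0.06 w 52.2 F [-1.  -0.1  0. ] -> shift cm [ 0.   -0.08 -0.01] turn rad -0.001
```

View pics/w4.png

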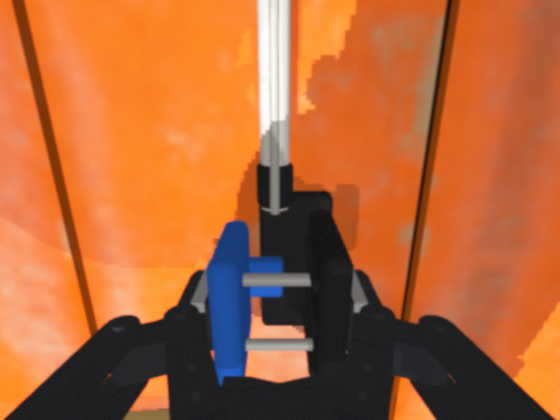

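View pics/t4c.png

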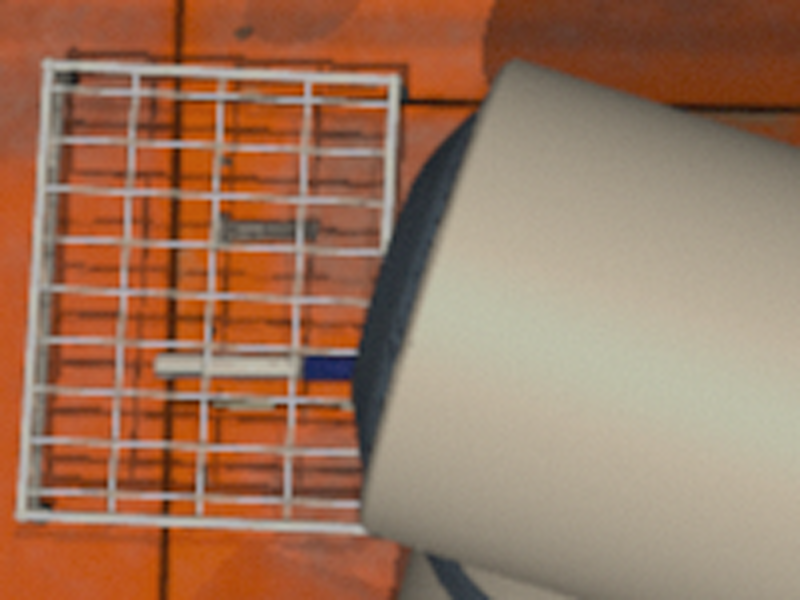

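View pics/side4.png

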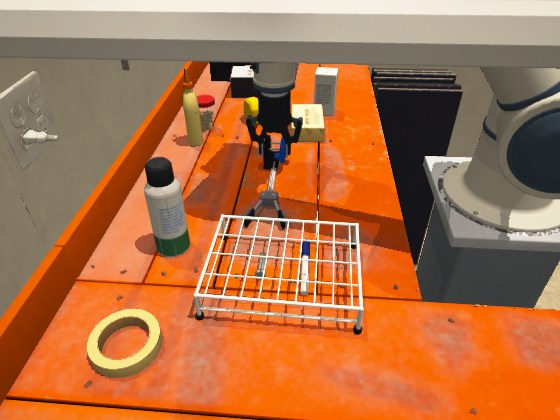

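The reacher is in line with the tool (tube at column about 274 in the wrist view) and its jaws are just in front of the rack (side view, about (265,218)). I'll zoom the side view to compare the jaws with the bolt.

```bash
python3 -c "
from h import *
c,K,P=load('side4'); a=cv2.cvtColor(c,cv2.COLOR_RGB2BGR)
cv2.imwrite('pics/s4c.png',cv2.resize(a[150:310,200:360],None,fx=3.7,fy=3.7,interpolation=cv2.INTER_CUBIC))
"
```

```text
(no output)
```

View pics/s4c.png

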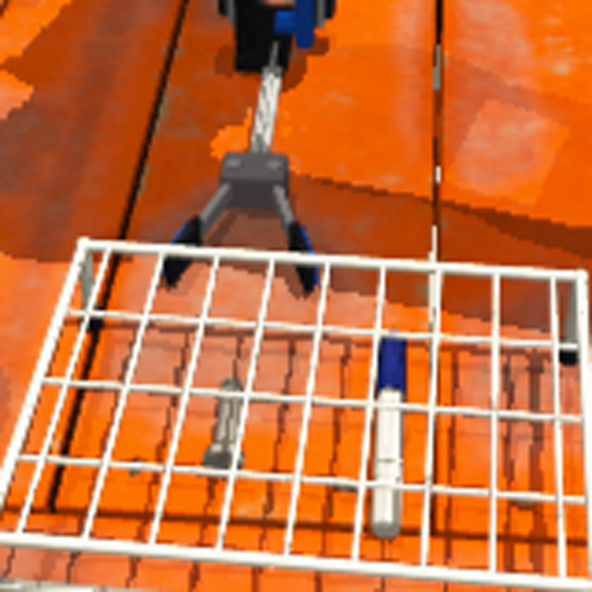

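```bash
python3 -c "
from h import *
c,K,P=load('side4')
S=lambda x,y,z:ray(K,P,200+x/3.7-.4,150+y/3.7-.4,z).round(1)
print('tips bottom z3',S(173,287,3),S(308,293,3))
print('head top front z26',S(220,180,26),S(286,187,26), 'back',S(227,155,26),S(289,157,26))
print('bolt tail/head z6..9',S(232,380,6),S(222,468,3),S(209,460,8),S(239,462,8))
print('pen',S(393,340,8),S(386,535,5))
print('rack front top',S(85,242,58),S(582,274,58))
"
```

```text
tips bottom z3 [571.5 167.9   3. ] [495.5 167.6   3. ]
head top front z26 [552.4  96.7  26. ] [513.2 100.8  26. ] back [551.2  71.5  26. ] [513.9  70.9  26. ]
bolt tail/head z6..9 [529.8 243.    6. ] [528.3 302.2   3. ] [534.6 302.    8. ] [519.7 302.2   8. ]
pen [447.  208.3   8. ] [446.2 340.4   5. ]
rack front top [611.2 198.6  58. ] [352.  206.1  58. ]
```

Two views agree: the bolt is at (529,272) and the jaws' centre line is at x≈533.5, which leaves room for the roughly 4 mm shift on squeezing. The tips are at y≈168 and span 495–571, clear of the pen's edge at 455. I'll slide in 122 mm.

>>> drive_tool(
  moves=[
    [1.3,0,0,0],
    [2.6,0,0,0],
    [3.9,0,0,0],
    [5.2,0,0,0],
    [6.5,0,0,0],
    [7.8,0,0,0],
    [9.1,0,0,0],
    [10.4,0,0,0],
    [11.5,0,0,0],
    [12.2,0,0,0],
  ],
)

```text
time: 5.85
ee_pos: [535.7, 24.9, 88.8]
tcp_rot: [[-0.001, 1.0, 0.004], [1.0, 0.001, -0.002], [-0.002, 0.004, -1.0]]
wrist_force: [0.1, -4.7, 4.9]
width: 52.1
```

```bash
python3 -c "
from h import *
rel([535,24,89],0)
grab('side','side5');c,K,P=load('side5'); a=cv2.cvtColor(c,cv2.COLOR_RGB2BGR)
cv2.imwrite('pics/s5c.png',cv2.resize(a[150:310,200:360],None,fx=3.7,fy=3.7,interpolation=cv2.INTER_CUBIC))
"
```

```text
t 5.85 pos [535.7  24.9  88.8] yaw 0.05 w 52.1 F [ 0.1 -4.7  4.9] -> shift cm [-0.09 -0.07 -0.02] turn rad 0.0008
```

View pics/s5c.png

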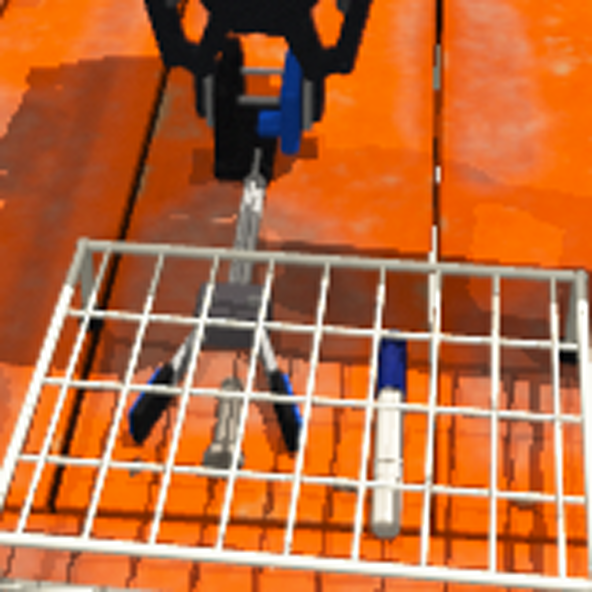

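The jaws surround the bolt: tips at (138,445) and (293,452), bolt from (232,378) to (222,468). Squeezing now.

>>> drive_tool(
  moves=[
    [0,0,0,0],
    [0,0,0,0],
    [0,0,0,0],
    [0,0,0,0],
    [0,0,0,0],
    [0,0,0,0],
    [0,0,0,0],
    [0,0,0,0],
    [0,0,0,0],
    [0,0,0,0],
  ],
  gripper=35,
  squeeze=40,
)

```text
time: 6.9
ee_pos: [538.9, 25.7, 90.4]
tcp_rot: [[-0.0, 1.0, 0.011], [1.0, 0.0, -0.001], [-0.001, 0.011, -1.0]]
wrist_force: [9.2, 0.9, 21.4]
width: 41.8
```

```bash
python3 -c "
from h import *
rel([535,24,89],0)
grab('side','side6');c,K,P=load('side6'); a=cv2.cvtColor(c,cv2.COLOR_RGB2BGR)
cv2.imwrite('pics/s6c.png',cv2.resize(a[150:310,200:360],None,fx=3.7,fy=3.7,interpolation=cv2.INTER_CUBIC))
"
```

```text
t 6.9 pos [538.9  25.7  90.4] yaw 0.02 w 41.8 F [ 9.2  0.9 21.4] -> shift cm [-0.17 -0.39  0.14] turn rad 0.0004
```

View pics/s6c.png

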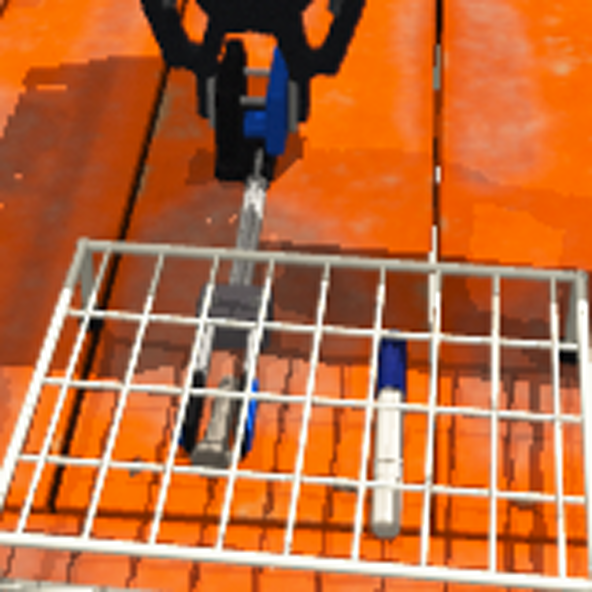

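The bolt is held between the pads at about (220,420), width 41.8 so the trigger is about 14 mm in. Drawing it out slowly.

>>> drive_tool(
  moves=[
    [-0.5,0,0,0],
    [-1.3,0,0,0],
    [-2.2,0,0,0],
    [-3.1,0,0,0],
    [-4,0,0,0],
    [-4.9,0,0,0],
    [-5.8,0,0,0],
    [-6.7,0,0,0],
    [-7.6,0,0,0],
    [-8.5,0,0,0],
  ],
)

```text
time: 7.95
ee_pos: [538.5, -59.4, 90.6]
tcp_rot: [[0.0, 1.0, 0.011], [1.0, -0.0, -0.0], [-0.0, 0.011, -1.0]]
wrist_force: [0.4, 7.8, 9.7]
width: 41.1
```

```bash
python3 -c "
from h import *
rel([538,-140,89],0)
grab('side','side7');c,K,P=load('side7'); a=cv2.cvtColor(c,cv2.COLOR_RGB2BGR)
cv2.imwrite('pics/s7c.png',cv2.resize(a[150:310,200:360],None,fx=3.7,fy=3.7,interpolation=cv2.INTER_CUBIC))
"
```

```text
t 7.95 pos [538.5 -59.4  90.6] yaw -0.0 w 41.1 F [0.4 7.8 9.7] -> shift cm [-8.06 -0.06  0.16] turn rad -0.0
```

View pics/s7c.png

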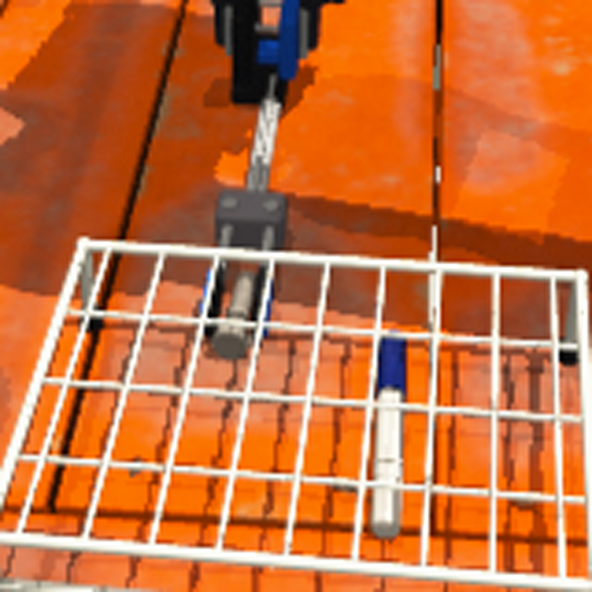

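The bolt is still gripped, with its head at (235,345), and is following the jaws out. I'll carry on another 85 mm and hold at the end.

>>> drive_tool(
  moves=[
    [-0.6,0,0,0],
    [-1.7,0,0,0],
    [-2.8,0,0,0],
    [-4,0,0,0],
    [-5.2,0,0,0],
    [-6.4,0,0,0],
    [-7.5,0,0,0],
    [-8.5,0,0,0],
    [-8.5,0,0,0],
    [-8.5,0,0,0],
  ],
)

```text
time: 9.0
ee_pos: [538.2, -146.4, 90.6]
tcp_rot: [[0.001, 1.0, 0.01], [1.0, -0.001, -0.001], [-0.001, 0.01, -1.0]]
wrist_force: [-1.1, -6.1, 6.2]
width: 41.5
```

>>> drive_tool(
  moves=[
    [0,0,0,0],
    [0,0,0,0],
    [0,0,0,0],
  ],
)

```text
time: 9.3
ee_pos: [538.1, -146.7, 90.6]
tcp_rot: [[0.002, 1.0, 0.01], [1.0, -0.002, -0.001], [-0.001, 0.01, -1.0]]
wrist_force: [1.8, 0.7, 6.7]
width: 41.7
```

```bash
python3 -c "
from h import *
rel([538,-140,89],0)
grab('side','side8');c,K,P=load('side8'); a=cv2.cvtColor(c,cv2.COLOR_RGB2BGR)
cv2.imwrite('pics/s8c.png',cv2.resize(a[130:290,200:360],None,fx=3.7,fy=3.7,interpolation=cv2.INTER_CUBIC))
"
```

```text
t 9.3 pos [ 538.1 -146.7   90.6] yaw -0.09 w 41.7 F [1.8 0.7 6.7] -> shift cm [ 0.67 -0.01  0.16] turn rad -0.0015
```

View pics/s8c.png

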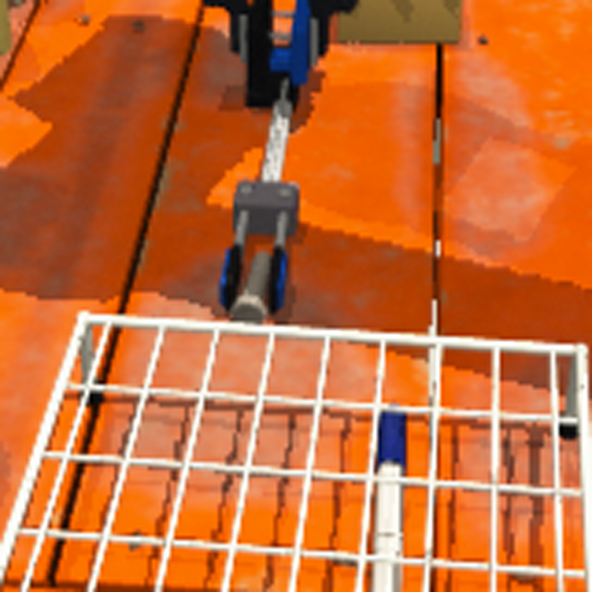

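```bash
python3 -c "
from h import *
c,K,P=load('side8')
S=lambda x,y,z:ray(K,P,200+x/3.7-.4,130+y/3.7-.4,z).round(1)
print(S(248,318,3),S(264,256,10))"
```

```text
[533.4 126.7   3. ] [528.7  75.6  10. ]
```

The bolt's centre is at y≈98, about 100 mm in front of the rack edge. Letting go.

>>> drive_tool(
  moves=[
    [0,0,0,0],
    [0,0,0,0],
    [0,0,0,0],
    [0,0,0,0],
    [0,0,0,0],
    [0,0,0,0],
    [0,0,0,0],
    [0,0,0,0],
    [0,0,0,0],
    [0,0,0,0],
  ],
  gripper=100,
)

```text
time: 10.35
ee_pos: [538.1, -146.7, 90.6]
tcp_rot: [[0.002, 1.0, 0.01], [1.0, -0.002, -0.001], [-0.001, 0.01, -1.0]]
wrist_force: [-0.7, 0.0, 0.9]
width: 85.3
```

```bash
python3 -c "
from h import *
rel([538,-140,89],0)
grab('wrist','w9')"
```

```text
t 10.35 pos [ 538.1 -146.7   90.6] yaw -0.09 w 85.3 F [-0.7  0.   0.9] -> shift cm [ 0.67 -0.01  0.16] turn rad -0.0015
```

View pics/w9.png

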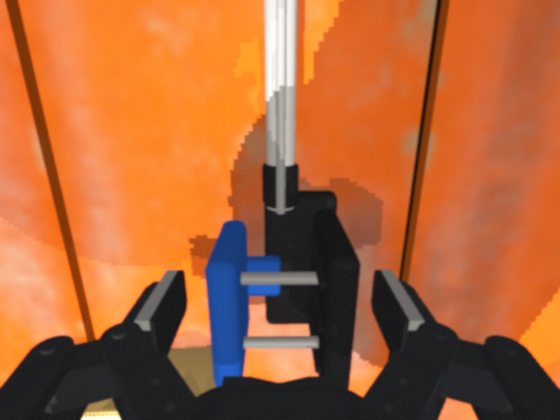

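The fingers are clear on both sides of the handle, with gaps at (195,300) and (365,300). Rising straight up.

>>> drive_tool(
  moves=[
    [0,0,-1.5,0],
    [0,0,-3,0],
    [0,0,-5,0],
    [0,0,-8,0],
    [0,0,-11,0],
    [0,0,-14,0],
    [0,0,-17,0],
    [0,0,-17,0],
    [0,0,-17,0],
  ],
)

```text
time: 11.3
ee_pos: [536.4, -146.6, 261.0]
tcp_rot: [[0.002, 1.0, 0.011], [1.0, -0.002, -0.001], [-0.001, 0.011, -1.0]]
wrist_force: [0.2, 0.2, -0.7]
width: 85.2
```

```bash
python3 -c "
from h import *
rel([538,-140,89],0)
grab('wrist','w10');grab('side','side10');c,K,P=load('side10'); a=cv2.cvtColor(c,cv2.COLOR_RGB2BGR)
cv2.imwrite('pics/s10c.png',cv2.resize(a[110:310,190:370],None,fx=3,fy=3,interpolation=cv2.INTER_CUBIC))
"
```

```text
t 11.3 pos [ 536.4 -146.6  261. ] yaw -0.09 w 85.2 F [ 0.2  0.2 -0.7] -> shift cm [ 0.68 -0.04 17.2 ] turn rad -0.0015
```

View pics/s10c.png

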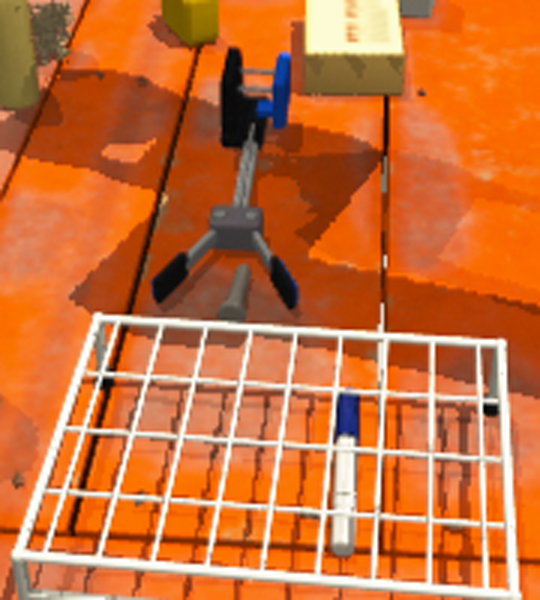

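View pics/w10.png

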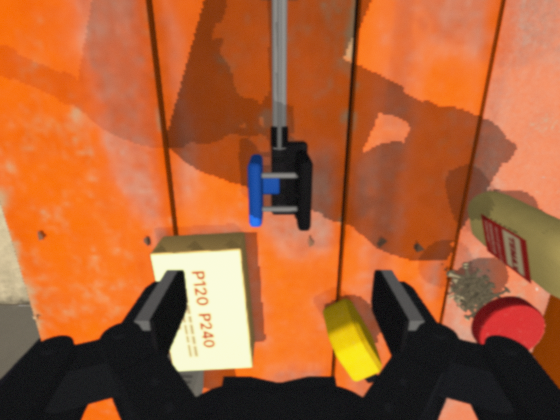

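The side view shows the bolt free at about (237,293) in front of the rack, the jaws fully open on either side of it, and the pen still in place. The gripper is clear of everything. Handing in.

```bash
python3 -c "
from h import *
c,K,P=load('side10')
S=lambda x,y,z:ray(K,P,190+x/3-.4,110+y/3-.4,z).round(1)
print('bolt',S(231,320,3),S(243,266,8),'pen',S(348,395,8),S(342,553,5))
print(robot.sign_off())"
```

```text
bolt [533.2 129.2   3. ] [530.  71.   8.] pen [447.4 207.7   8. ] [446.8 339.9   5. ]
the job is handed in; nothing more can be done
None
```

The bolt is out from under the rack and the job is handed in, about 11.4 s into the 42 s allowed. The sign-off gave no verdict.

I took the reacher by its handle at about 52 mm, lined it up with the bolt and slid the open jaws in around it. Squeezing brought the fingers to about 42 mm, so the trigger was roughly 14 mm in. I then drew the bolt straight out about 172 mm, let go and rose clear.

Last checks, from the side and wrist views:
- **Bolt:** it lies on the bench with its centre at y ≈ 100 mm, about 100 mm in front of the rack's front edge.
- **Reacher:** it lies flat with its jaws fully open again, so the trigger is released.
- **Pen:** it measured within about 1 mm of where it started.
- **Gripper:** it is fully open at TCP height 261 mm, with wrist force near zero.

- **Not measured:** no reading gives the jaw force on the bolt. I inferred the grip from the finger width and from seeing the bolt follow the jaws out.
- **Disagreement:** estimates of the jaws' position along the tube differed by up to 10 mm, depending on whether I used the head or the tips. I aimed between them.

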